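# Snap the long tube carrier into the mixer's clips

## Robot

A 6-joint arm with a two-finger parallel gripper is mounted at the origin on the work surface. World frame = base frame: x ahead of the robot, y to its left, z up, the work surface at z = 0. Lengths are in m, angles in rad, forces in N, time in s.
With the tool pointing down it reaches from about 0.35 to 0.8 m from the base axis. Payload 7.3 kg.
Tool frame: the origin (TCP) lies on the centre line of the jaws, within the pads' length; the fingertips stand 14 mm ahead of it and the grasp point (between the pads) lies 5 mm behind it (ctrl.tcp_to_tips is the distance from the TCP to the fingertips, in m); z points along the fingers, y is the direction in which the jaws open and shut (so a half turn about z gives the same grasp; the last joint's range is limited). The gripper opens to 85 mm and grips with 20 to 120 N. Pads are 22 mm wide; open, the fingers measure 114 mm over their backs; the gripper's body (76 mm by 85 mm) begins 54 mm behind the grasp point. The pads swing forward as they close: fully open they stand 13 mm farther back than shut.
Start: joints at [1.042, 0.342, 1.524, -0, 1.275, -0.146], TCP at [0.196, 0.487, 0.245] pointing down, gripper open.
Joint ranges: [-2.53, 2.53], [-0.77, 2.02], [0.04, 2.7], [-1, 4.14], [0.28, 2.66], [-3.11, 3.11]. Speed limits (rad/s): [2.57, 2.57, 3.14, 3.14, 3.14, 3.14].

## Interface

Orientations are given as a unit quaternion [x, y, z, w].
In Python, from cell import ctrl, optics gives the robot as it stands. Calls block until the motion is done:
- ctrl.goto(position, orientation): joint-space move of the TCP to a pose.
- ctrl.move_straight(position, vel=0.15, attitude=None): straight line of the TCP; attitude=None keeps the orientation; vel is the mean speed in m/s.
- ctrl.set_joints(angles): joint-space move.
- ctrl.let_go() and ctrl.grab(): open the fingers fully, or close them until they stop; the grip force is fixed at half the most.
- ctrl.dwell(seconds).
- ctrl.ik(position, orientation): joint angles nearest the present ones, or None.
- optics.get_image(name): name is "scene" or "top"; returns a dict with "pixels" (400x640x3 uint8, red, green, blue), "z_map" (400x640 float32, m along the optical axis (not along the pixel's ray), 0 where there is no reading), "fx", "fy", "cx", "cy" (pixels), "R" (3x3) and "t" (3): a world point X has camera coordinates R X + t. Camera axes: x right, y down, z forward; pixel columns grow to the right and rows downward; lengths in m; the calibration is good to about 2 mm. A picture is of the moment at which its call begins.
A pose or a line that the arm cannot do raises ctrl.IKError and nothing moves.
- ctrl.job_done(): hands the job in, once; it reports no verdict.
Readings, each from a call of its own:
- ctrl.get_time(): time.
- ctrl.get_joint_pos(): joint angles.
- ctrl.get_joint_vel(): joint speeds.
- ctrl.get_tau(): joint torques, N m.
- ctrl.get_ee_pos(): TCP position.
- ctrl.get_orientation(): TCP orientation.
- ctrl.get_ft_force(): force on the tool from outside, world axes, zero at the start.
- ctrl.get_wrist_torque(): the same for the moment, N m.
- ctrl.get_width(): opening from 0.0 (shut) to 1.0 (fully open).
Only numpy, scipy, OpenCV 4.12 (cv2) and the standard library are available. Lean on these libraries where they do the work, as an engineer would, in place of code of your own. Each camera call takes 0.05 s, during which the arm holds its last target. There are 200 camera calls.

## Task

Load the rocking mixer: pick up the longer of the two white tube carriers by its grip block and press it down between the mixer's two steel spring clips, until it sits fully down on the pads and both clips have snapped back over its ends. Then let go; leave the shorter carrier where it is.

Things in the scene. Friction and masses are not known exactly. Their poses are not given: they have to be found in the camera images.
- long_grip (a point): Where to grasp the long carrier: inside its upright grip block, 60 mm above the carrier's underside. The block stands at the carrier's middle, 20 mm thick (x: grasp across this) and 34 mm long (y), from 34 to 80 mm above the underside. z up, y along the carrier.
- long_carrier: The long carrier, origin mid-underside: white plastic bar 150 mm long (y), 30 wide, 34 high, 0.25 kg. Ends bevelled: below, from y = 60 at the underside out to 75 mm at 20 mm up; above, from 75 at 24 mm up in to 67 mm at the top. Four grey-capped tubes fixed in its top at y = 40 and 57 mm each side, 16 mm above the bar. Both ends alike: may be turned half round.
- short_grip (a point): The same grip point on the short carrier, which is not wanted: same shape, width and height but only 110 mm long, with one tube each side of its block.
- cradle (a point): Middle of the carrier's seat on the mixer (a fixed white box 240 x 150 mm, 65 high), at the level of the tops of its two black pads, 75 mm above the bench, half-way between the clips. z up; y runs from right clip to left clip. The carrier goes along y, either way round, underside on the pads, so its grip point ends 60 mm above this point.
- clip_left (a joint): Outward lean of the spring clip at the cradle's +y end, rad: 0 closed, limit 0.45; 0.1 is 4 mm at the nose. A steel leaf 24 mm wide with a round inward nose 32 mm above the pads and a lip flaring outward above it to 50 mm. At rest the two noses are 141 mm apart.
- clip_right (a joint): The same at the cradle's -y end. A centred long carrier pressed down spreads both clips to about 0.12 with a total push of about 12 N; over the last 10 mm they close over its upper bevels and draw it down onto the pads.
Mind the look-alikes: they are no part of the job. Leave any blue or orange look-alike of the long_carrier alone.

How it is judged:
By the outcome, as a careful person would: the job done as asked, in the order asked, and still so for the second after the job is handed in, with the robot touching nothing.
It also fails if it takes over 34 s, if anything falls off the work surface, if the arm or the gripper's body presses on something with over 40 N, if the wrist force passes 120 N, or if a joint passes its speed limit or range.

## Working session

There is one attempt and no reset: what is moved stays moved. The work goes in short steps, each a Python script; the robot and the scene stay as the last script left them, time stands still between calls to the robot, and variables do not carry over. Pictures are saved under pics/ and viewed, about 8 in all and at most 12, crops included, and the job is handed in when it is done.

```bash
mkdir -p pics; ls
python3 - <<'E'
from cell import ctrl, optics
import cv2,numpy as np
for n in("scene","top"):
    d=optics.get_image(n); cv2.imwrite(f"pics/{n}0.png",d["pixels"][:,:,::-1]); np.savez(f"/tmp/{n}0.npz",**d)
    print(n,d["fx"],d["cx"],d["cy"],(-d["R"].T@d["t"]).round(3),d["R"].round(3).tolist())
print(ctrl.get_orientation(),ctrl.get_time())
E
```

```text
pics
scene 494.342914430961 314.7397618501159 198.69734768684785 [0.984 0.048 1.003] [[-0.034, 0.999, 0.012], [0.882, 0.036, -0.47], [-0.47, -0.005, -0.883]]
top 469.0549205385668 321.48599954725233 200.6965608466058 [0.395 0.01  1.222] [[-0.014, -1.0, -0.026], [-0.997, 0.016, -0.071], [0.072, 0.024, -0.997]]
[ 1.90239570e-01  9.81737455e-01 -6.51953622e-04 -2.22580330e-04] 0.1
```

View pics/top0.png

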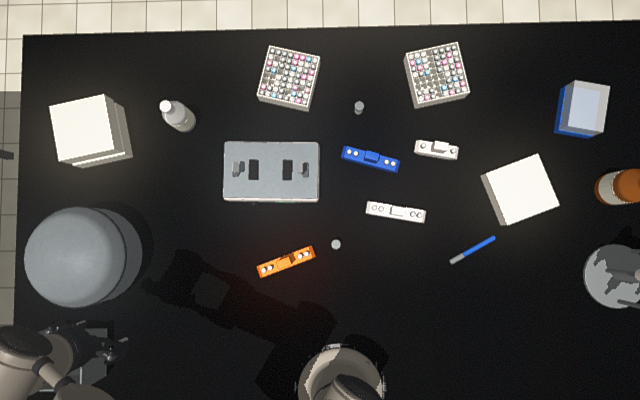

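View pics/scene0.png

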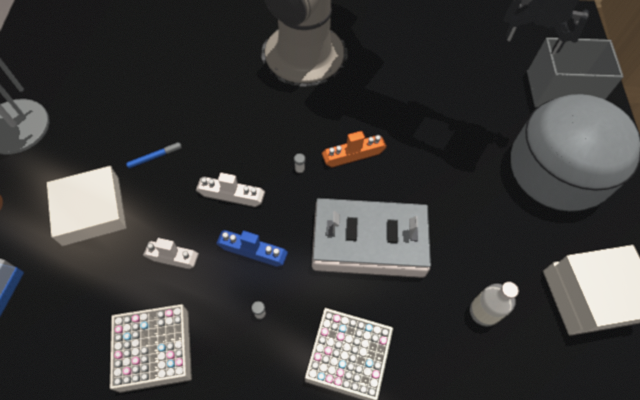

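Top view: the long white carrier is at about (395,212), the short one at (437,149). The mixer is at (271,171), with pads at (253,169) and (288,169) and clips at (238,168) and (305,168). The scene view agrees: long carrier (230,189), mixer (371,236). Next I'll measure from the z map and colour masks in both views.

```bash
cat > util.py <<'E'
import numpy as np, cv2
def cloud(d):
    v,u=np.mgrid[0:400,0:640]; z=d["z_map"]
    C=np.stack([(u-d["cx"])/d["fx"]*z,(v-d["cy"])/d["fy"]*z,z],-1)
    return (C-d["t"])@d["R"]
def ray(d,uv,h):
    c=-d["R"].T@d["t"]; r=d["R"].T@np.array([(uv[0]-d["cx"])/d["fx"],(uv[1]-d["cy"])/d["fy"],1])
    return c+r*(h-c[2])/r[2]
def box(u0,v0,u1,v1):
    m=np.zeros((400,640),bool); m[v0:v1,u0:u1]=True; return m
def rect(P):
    (c,s,a)=cv2.minAreaRect((P[:,:2]*1000).astype(np.float32)); return np.round(c,1),np.round(s,1),round(a,1)
def blobs(m,amin=20):
    n,l,s,c=cv2.connectedComponentsWithStats(m.astype(np.uint8)); return [(c[i],s[i,4]) for i in range(1,n) if s[i,4]>=amin]
E
python3 - <<'E'
from util import *
R={"top":dict(long=(360,195,432,230),short=(408,135,465,165),mix=(215,135,327,210)),"scene":dict(long=(190,168,270,210),short=(138,234,203,272),mix=(305,192,437,280))}
for n in R:
    d=dict(np.load(f"/tmp/{n}0.npz")); X=cloud(d); Z=X[...,2]; V=d["pixels"].max(-1); print(n)
    for k in("long","short"):
        b=box(*R[n][k]); m=b&(Z>.022)&(Z<.1)
        print(k,rect(X[m]),"zmax",np.percentile(Z[m],[50,99]).round(3))
        t=b&(Z>.07)&(Z<.09); print("  block",t.sum(),np.median(X[t],0).round(4),rect(X[t]) if t.sum()>5 else"")
    b=box(*R[n]["mix"]); m=b&(Z>.055)&(Z<.07); P=X[m]; print("mix",rect(P),np.median(P[:,2]).round(4))
    hi=b&(Z>.085); 
    for c,a in blobs(hi,5):
        print("  hi",c.round(1),a,X[int(c[1]),int(c[0])].round(3))
    for c,a in blobs(b&(V<60)&(Z>.06),15): print("  dark",c.round(1),a,ray(d,c,.075).round(4),X[int(c[1]),int(c[0])].round(3))
ims=[]
for n,(u0,v0,u1,v1) in(("top",(215,135,327,210)),("scene",(305,192,437,280))):
    d=np.load(f"/tmp/{n}0.npz"); ims.append(cv2.resize(d["pixels"][v0:v1,u0:u1,::-1],(390,280),interpolation=cv2.INTER_CUBIC))
cv2.imwrite("pics/mix.png",np.hstack(ims))
E
```

```text
top
long (array([ 450.4, -148.1]), array([150.3,  30.3]), 79.5) zmax [0.038 0.086]
  block 123 [ 0.451  -0.1471  0.0821] (array([ 450.5, -147.7]), array([33.9, 19.9]), 79.9)
short (array([ 608. , -255.9]), array([111.1,  31.6]), 79.2) zmax [0.038 0.086]
  block 126 [ 0.6065 -0.2549  0.0817] (array([ 608.3, -255.7]), array([34.3, 20.5]), 79.5)
mix (array([556.7, 164.4]), array([237.4, 147.7]), 88.3) 0.0669
  hi [235.1 166.7] 76 [0.56  0.241 0.123]
  hi [299.7 167.5] 63 [0.555 0.089 0.118]
  dark [253.3 169.4] 136 [0.5578 0.2057 0.075 ] [0.558 0.206 0.077]
  dark [287.1 169.6] 120 [0.5557 0.122  0.075 ] [0.557 0.122 0.075]
scene
long (array([ 449.3, -150.6]), array([151.1,  33.4]), 79.3) zmax [0.036 0.083]
  block 166 [ 0.4518 -0.1489  0.0803] (array([ 449.2, -149.9]), array([34.7, 22.1]), 76.9)
short (array([ 607.2, -257.3]), array([110.4,  31.7]), 79.3) zmax [0.037 0.083]
  block 192 [ 0.6086 -0.256   0.0804] (array([ 607.2, -257.7]), array([34.7, 20.3]), 78.8)
mix (array([557.4, 162.8]), array([236.9, 146.3]), 87.9) 0.0656
  hi [335.2 219.3] 92 [0.559 0.085 0.122]
  hi [412.6 223.9] 115 [0.56  0.238 0.119]
  dark [351.3 228.9] 194 [0.5572 0.1208 0.075 ] [0.556 0.12  0.076]
  dark [392.  231.4] 196 [0.5596 0.2047 0.075 ] [0.559 0.205 0.075]
  dark [330.2 231.6] 21 [0.565  0.0774 0.075 ] [0.562 0.077 0.071]
```

View pics/mix.png

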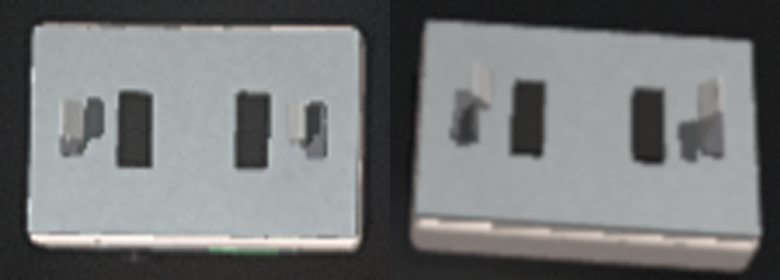

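Both views agree:

| Item | Position or angle | Check |
|---|---|---|
| Long carrier | (0.450, -0.149), axis at 79.5° | Size 150x30, block top 0.08 |
| Cradle | About (0.5575, 0.1633), y axis at about 88.2° | Box 237x147, pad midpoint and clip midpoint match |

I'll grasp now.

```bash
cat >> util.py <<'E'
def quat(deg):  # tool down, jaw axis (tool y) at angle deg
    p=np.radians((deg+90)/2); return np.array([np.cos(p),np.sin(p),0,0])
E
python3 - <<'E'
from util import *
from cell import ctrl,optics
p=np.array([.450,-.149,.0]); c=np.array([.5575,.1633,0])
for o in(0,180):
    for P,a in((p,-10.5),(c,-1.8)): print(o,np.round(ctrl.ik(P+[0,0,.2],quat(a+o)) ,2))
o=min((0,180),key=lambda o:abs(ctrl.ik(p+[0,0,.2],quat(-10.5+o))[5]))
q=quat(-10.5+o); print("o",o)
ctrl.goto(p+[0,0,.14],q); print(ctrl.get_time())
ctrl.move_straight(p+[0,0,.055],vel=.1); print(ctrl.get_ee_pos(),ctrl.get_ft_force(),ctrl.get_time())
ctrl.grab(); print("w",ctrl.get_width(),ctrl.get_ft_force())
ctrl.move_straight(p+[0,0,.20],vel=.15); ctrl.dwell(.2)
print(ctrl.get_ee_pos(),ctrl.get_orientation(),ctrl.get_width(),ctrl.get_ft_force(),ctrl.get_time())
for n in("scene","top"):
    d=optics.get_image(n); np.savez(f"/tmp/{n}1.npz",**d); cv2.imwrite(f"pics/{n}1.png",d["pixels"][:,:,::-1])
E
```

```text
0 [-0.48  0.29  1.73 -0.    1.12 -0.3 ]
0 [ 0.15  0.48  1.43 -0.    1.23  0.18]
180 [-0.48  0.29  1.73 -0.    1.12  2.84]
180 [ 0.15  0.48  1.43 -0.    1.23 -2.96]
o 0
2.5583
[ 0.45038843 -0.1491451   0.05545747] [-0.55509827  0.44086253  0.83110648] 3.5583
w 0.22203788423252696 [0.10393772 0.40796842 0.67286776]
[ 0.44969551 -0.14887306  0.19928002] [ 7.68858261e-01  6.39418778e-01 -2.96529590e-04 -7.16853002e-04] 0.22373290237733168 [ 0.11633356  0.57304099 -3.26061334] 5.4833
```

View pics/scene1.png

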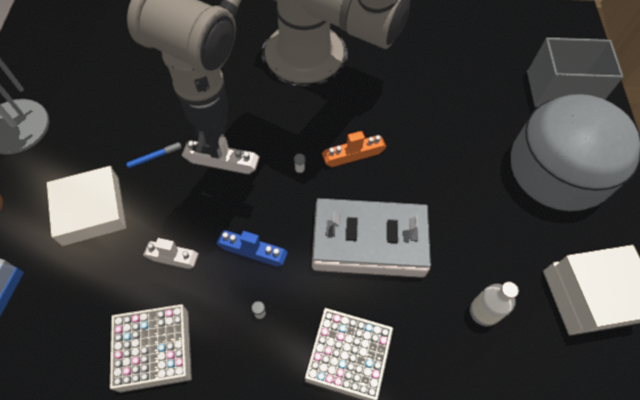

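The carrier is held level at about (220,157) in the scene view, and the short one hasn't moved. I'll measure the in-hand offset and move over the cradle.

Run:
```python
from util import *
from cell import ctrl,optics
d=dict(np.load("/tmp/scene1.npz")); X=cloud(d); Z=X[...,2]; pix=d["pixels"].astype(int)
m=box(175,130,270,180)&(Z>.15)&(Z<.185)&(pix.min(-1)>90); print("held",rect(X[m]),np.percentile(Z[m],[1,50,99]).round(3), m.sum())
P=X[m][:,:2]; e=ctrl.get_ee_pos()[:2]
a=np.radians(79.5); s=(P-e)@np.array([np.cos(a),np.sin(a)]); print("ends along carrier rel TCP",s.min(),s.max())
c=np.array([.5575,.1633,0])
ctrl.goto(c+[0,0,.21],quat(-1.8)); ctrl.dwell(.2)
print(ctrl.get_ee_pos(),ctrl.get_time(),ctrl.get_ft_force())
for n in("scene","top"):
    d=optics.get_image(n); np.savez(f"/tmp/{n}2.npz",**d)
    if n=="scene": im=d["pixels"][130:290,290:450,::-1]
    else: im2=d["pixels"][110:220,205:340,::-1]
cv2.imwrite("pics/h2.png",np.hstack([cv2.resize(im,(400,400),interpolation=2),cv2.resize(im2,(400,400),interpolation=2)]))
d=dict(np.load("/tmp/scene2.npz")); X=cloud(d); Z=X[...,2]
m=box(290,120,450,290)&(Z>.157)&(Z<.195)&(d["pixels"].min(-1)>90); print("held",rect(X[m]),m.sum())
s=(X[m][:,:2]-c[:2])@np.array([np.cos(np.radians(88.2)),np.sin(np.radians(88.2))]); print(s.min(),s.max())
```

```text
held (array([ 450.3, -149.9]), array([150.8,  33.3]), 80.6) [0.151 0.175 0.183] 940
ends along carrier rel TCP -0.0760170993842551 0.07452157589837677
[0.55769436 0.16197169 0.21010568] 7.0333 [-0.28550943  0.11314085 -1.49114892]
held (array([557. , 161.1]), array([150.6,  32.4]), 88.3) 1210
-0.07748744800140081 0.0730880426017999
```

View pics/h2.png

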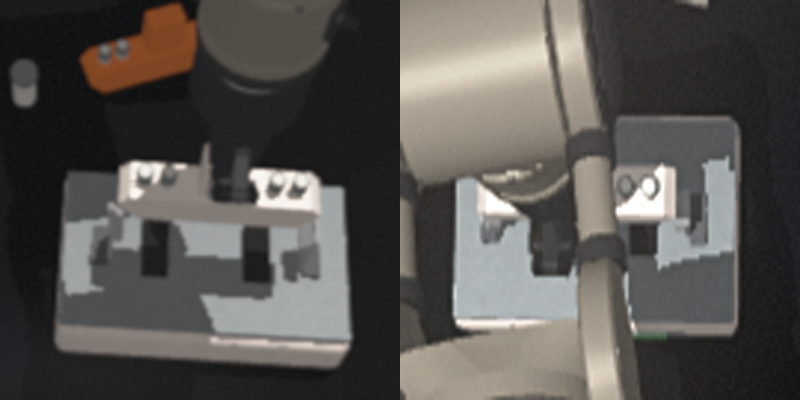

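The carrier hangs level over the seat between the clips (scene half: ends at about (120,185) and (318,200), clips just outside). In the scene-camera frame it sits about 1.7 mm toward -y of the pad midpoint, so I'll correct that and press down in steps while watching the force.

Run:
```python
from util import *
from cell import ctrl,optics
x,y=.558,.165
ctrl.move_straight([x,y,.155],vel=.1)
print(ctrl.get_ee_pos().round(4),ctrl.get_ft_force().round(1),ctrl.get_width())
for z in(.149,.145,.141,.137,.134,.131,.129):
    ctrl.move_straight([x,y,z],vel=.03); f=ctrl.get_ft_force(); print(z,ctrl.get_ee_pos().round(4),f.round(1),round(ctrl.get_width(),3),ctrl.get_time())
    if abs(f[2])>45 or np.hypot(*f[:2])>25: print("stop"); break
d=optics.get_image("scene"); np.savez("/tmp/scene3.npz",**d); im=d["pixels"][150:290,290:450,::-1]
cv2.imwrite("pics/s3.png",cv2.resize(im,(640,560),interpolation=2))
X=cloud(d);Z=X[...,2];
m=box(300,180,440,260)&(Z>.100)&(Z<.112)&(d["pixels"].min(-1)>90); print(rect(X[m]),np.percentile(Z[m],[5,50,95]),m.sum())
```

```text
[0.5584 0.1651 0.1555] [-0.1 -0.2 -2. ] 0.22542492997016028
0.149 [0.5587 0.1649 0.1497] [ 1.3 -1.2  0.9] 0.23 8.1833
0.145 [0.5592 0.1651 0.1466] [ 1.4 -1.4  6.9] 0.225 8.4667
0.141 [0.5588 0.165  0.1418] [ 2.2 -1.6  1.2] 0.227 8.75
0.137 [0.5569 0.1649 0.1353] [ 3.2 -0.4 -7.4] 0.228 9.0333
0.134 [0.5569 0.1649 0.1323] [  0.7  -0.4 -13.6] 0.229 9.2833
0.131 [0.5578 0.1647 0.131 ] [-0.5 -2.6 -7.5] 0.224 9.5333
0.129 [0.5583 0.1649 0.1301] [-2.7 -3.7  3.8] 0.227 9.7833
(array([557.5, 163.7]), array([160.2,  32.9]), 88.2) [0.10191879 0.10900737 0.11143103] 614
```

View pics/s3.png

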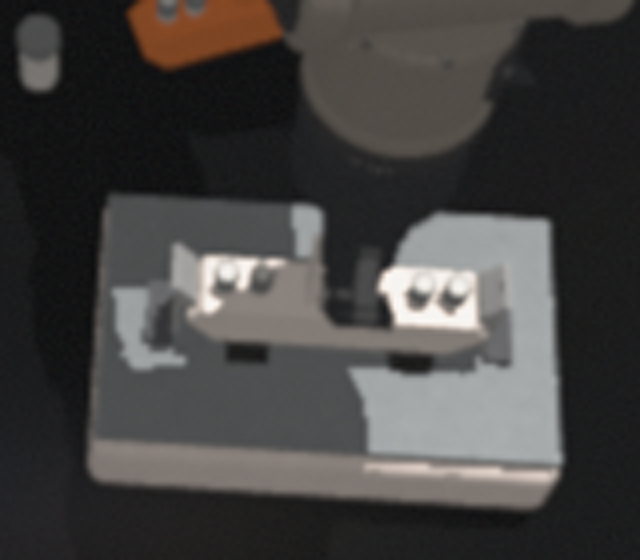

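The carrier is seated: the force signature shows spreading, then drawing down, then pad contact, and both clips sit over the ends (at about (185,270) and (495,290)). I'll press slightly more to be sure, release, retreat and check.

Run:
```python
from util import *
from cell import ctrl,optics
x,y=.558,.165
for z in(.1275,.126):
    ctrl.move_straight([x,y,z],vel=.02); ctrl.dwell(.1); f=ctrl.get_ft_force(); print(z,ctrl.get_ee_pos().round(4),f.round(1))
    if f[2]>12: break
ctrl.let_go(); ctrl.dwell(.2); print(ctrl.get_width(),ctrl.get_ft_force().round(1))
p=ctrl.get_ee_pos(); ctrl.move_straight([x,y,.24],vel=.12); 
ctrl.goto([.42,-.05,.3],quat(-1.8)); print(ctrl.get_time(),ctrl.get_ft_force().round(1))
ims=[]
for n,(u0,v0,u1,v1) in(("top",(215,135,327,210)),("scene",(305,192,437,280))):
    d=optics.get_image(n); X=cloud(d);Z=X[...,2]; b=box(u0,v0,u1,v1); w=d["pixels"].min(-1)>90
    t=b&(Z>.148)&(Z<.165); print(n,"block",np.median(X[t],0).round(4),rect(X[t]),t.sum())
    m=b&(Z>.102)&(Z<.114)&w; a=np.radians(88.2); P=X[m]; s=(P[:,:2]-[.5575,.1633])@[np.cos(a),np.sin(a)]
    for lo,hi in((-.062,-.03),(.03,.062)):
        k=(s>lo)&(s<hi); print("  top z",lo,np.median(P[k,2]).round(4),k.sum())
    for c,k in blobs(b&(Z>.114)&(np.abs((X[...,:2]-[.5575,.1633])@[np.cos(a),np.sin(a)])>.064),3): print("  lip",c.round(1),k,X[int(c[1]),int(c[0])].round(4))
    ims.append(cv2.resize(d["pixels"][v0:v1,u0:u1,::-1],(400,320),interpolation=2))
cv2.imwrite("pics/s4.png",np.hstack(ims))
```

```text
0.1275 [0.5583 0.1649 0.1301] [-7.5 -3.9 15.4]
0.999408068980534 [-0.7 -0.3  0.4]
13.15 [ 0.8  0.6 -0.6]
top block [0.5582 0.1648 0.1569] (array([558.5, 164.8]), array([33.2, 18.5]), 88.7) 133
  top z -0.062 0.1109 110
  top z 0.03 0.1111 123
  lip [234.6 166. ] 62 [0.5627 0.2442 0.1201]
  lip [299.8 166.5] 45 [0.5578 0.0894 0.1178]
  lip [325.7 206.6] 10 [ 0.4688  0.0311 -0.0014]
scene block [0.5596 0.1628 0.155 ] (array([557.8, 163.1]), array([32.8, 20.2]), 88.4) 186
  top z -0.062 0.1094 159
  top z 0.03 0.1095 167
  lip [334.9 216.8] 57 [0.5531 0.0827 0.124 ]
  lip [413.9 222. ] 67 [0.5555 0.2398 0.119 ]
```

View pics/s4.png

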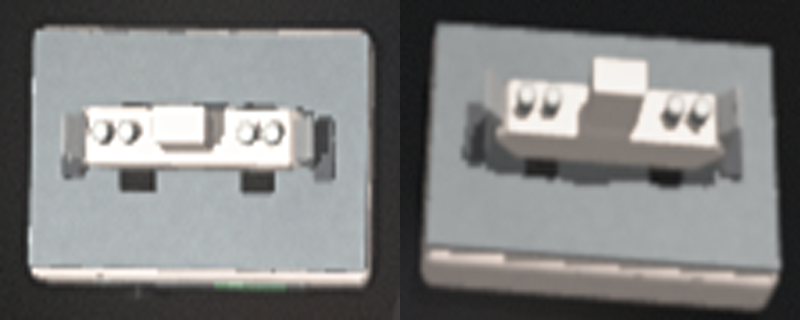

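Seated: the bar top is 0.1095 m at both ends (0.109 expected), the block top is 0.155 m, and the clip lips are back within about 1 px of where they started. I'll hand it in.

```bash
python3 -c "
from cell import ctrl
ctrl.job_done(); print(ctrl.get_time())"
```

```text
the job is handed in; nothing more can be done
the job is handed in; nothing more can be done
```

The long white carrier is loaded in the mixer and released, and I handed the job in. The clock read 13.15 s (limit 34 s) just before the last pictures. No verdict was reported.

**What I did:** I gripped the carrier by its block, moved it over the cradle, corrected an offset of about 1.7 mm along y, and pressed it down in steps. The push reached about 7 N at the step stops, then the clips drew the carrier down. I pressed to about 15 N on the pads, let go and moved the arm clear.

**Last checks:**
- **Seating:** the scene camera put the bar top at 109.4 and 109.5 mm at the two ends, against 109 mm expected. It put the block top at 155 mm, as expected.
- **Clips:** the lips' image positions were within about 1 px of their start, except the scene view's left lip at 2.3 px along the slope of the view. I judged this from images only, because there is no direct reading of clip lean.
- **Disagreement:** the top camera reads about 1.5–2 mm higher, and the two cameras differ by about 2 mm in y. Both are about the stated calibration error.
- **Other items:** the short carrier and the blue and orange look-alikes were not touched. I did not re-measure them at the end.

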